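# Tip the small vertebrae into their tub

### The arm

A 6-joint arm with a two-finger parallel gripper is mounted at the origin on the work surface. World frame = base frame: x ahead of the robot, y to its left, z up, the work surface at z = 0. Lengths are in m, angles in degrees, forces in N, time in s.
With the tool pointing down it reaches from about 0.25 to 0.725 m from the base axis. Payload 9.7 kg.
Tool frame: the origin (TCP) lies between the finger pads; the fingertips stand 19 mm ahead of it and the grasp point (between the pads) is the TCP; z points along the fingers, y is the line along which they close (so a half turn about z gives the same grasp; the last joint's range is limited). The gripper opens to 85 mm and grips with 20 to 120 N. Pads are 22 mm wide; open, the fingers measure 114 mm over their backs; the gripper's body (76 mm by 85 mm) begins 54 mm behind the grasp point. The pads swing forward as they close: fully open they stand 13 mm farther back than shut.
Start: joints at [75.172, 4.979, 10.078, 95.1, 0, 90], TCP at [0.141, 0.532, 0.25] pointing down, gripper open.
Joint ranges: [-179.16, 179.16], [-48.56, 103.87], [-65.8, 70.77], [-126.05, 130.52], [-82.76, 87.17], [-180, 180]. Speed limits (degrees/s): [127.2, 127.2, 147.25, 180, 180, 180].

### API

Orientations are given as [roll, pitch, yaw] about the fixed x, y, z axes, in that order (R = Rz(yaw) Ry(pitch) Rx(roll)).
In Python, from workcell import bot gives the robot as it stands. The module is installed in compiled form; this text tells all that it offers.
- The arm moves only by the shell command python3 -m crank 'ROWS' [OPENING] [FORCE]. ROWS is JSON, a list that holds one entry, the list of rows, each a list of 6 numbers: the shift along the world's x, y, z as a fraction of full scale, then the turn, a rotation vector about the world's x, y, z as a fraction of full scale. In form: [[[x, y, z, wx, wy, wz], ...]]. A call has 1 to 20 rows; each row shifts and turns the commanded pose from where the row before left it; what a row does not reach is not made up. Full scale, the value 1, is 20 mm for a shift and 0.12 rad for a turn. A row lasts 1/12 s, in which the tool goes at most 41.7 mm and 7.16 degrees, less where a joint would pass 70% of its speed; a pose out of reach is approached as far as the arm can. A call with a number of a shift or a turn outside -1 to 1 is refused whole. A call with a gripper value outside its range is refused whole. OPENING is the opening, from 0 (shut) to 1 (fully open), set as the call begins (- or left out, the last holds). The fingers move at their own pace and stop on an object; FORCE is the grip in N (left out, the last holds). Time passes only in rows, so rows that do not move let the fingers close. It gives the time, the measured TCP pose, the force, the opening and the grip force at its end, in the units of the state.
- bot.get_obs(): the state, without advancing time (a new reading comes with each control period).
- bot.camera(name): name is "scene" or "top" or "wrist"; returns the picture (420x560x3 uint8, red, green, blue); there is no depth.
- bot.camera_model(name): a dict with "vertical_fov" (degrees; the focal length in pixels is half the picture's height over the tangent of half this angle, whatever the lens; pixels are square), "cx", "cy" (the principal point, pixels), "k1" (the pictures are not rectified: a ray, as slopes to the right and down, at radius r is drawn at 1 + k1 r^2 times it, then the intrinsics apply), "R" (3x3) and "t" (3): a world point X has camera coordinates R X + t. Camera axes: x right, y down, z forward; pixel columns grow to the right and rows downward; lengths in m; the calibration is good to about 2 mm. A picture is of the moment at which its call begins: read the wrist's pose just before it. camera_model takes no time and is no camera call; for the wrist camera it gives the pose at the moment of the call.
- bot.job_done(): hands the job in; it is judged then, once.
The state is a dict: "time": time; "q": joint angles; "qd": joint speeds; "joint_efforts": joint torques, N m; "ee_pos": TCP position; "tcp_rot": TCP orientation; "wrist_force": force on the tool from outside, world axes, zero at the start; "torque": the same for the moment, N m; "opening": finger opening in m; "grasp_force": force on a finger pad.
Only numpy, scipy, OpenCV 4.12 (cv2) and the standard library are available. Lean on these libraries where they do the work, as an engineer would, in place of code of your own. Each camera call takes 0.05 s, during which the arm holds its last target. There are 200 camera calls.

### The job

The aluminium tray on the cork mat holds four small vertebrae. Carry it level by its arched handle to whichever grey tub already holds the large vertebra (the other tub holds a snail shell), and tip it with its open edge low over that tub so that all four slide in without a long drop. Then set the empty tray back down flat in the middle of the cork mat, and leave the other things on the bench, and the two large specimens in their tubs, as they are.

Things in the scene. Friction and masses are not known exactly. Their poses are not given: they have to be found in the camera images.
- tray: Aluminium tray, 160 (x) by 120 (y) mm, about 0.2 kg. Origin: centre of its underside, z up. Floor 4 mm; walls 4 mm thick, 26 mm high on -x and both y sides; the +x edge is open, for the pieces to slide out. Starts on the mat, open edge roughly away from the robot (up to 0.7 rad either way). Arched handle over the middle.
- tray_bar (a point): Centre of the handle's level black bar, (0, 0, 78) mm in the tray's frame. The bar runs along the tray's y, 14 mm wide (x) and 16 mm high, between upright straps at the y walls; grip it closing along the tray's x.
- tray_lip (a point): Middle of the tray's open edge, on top of its floor: (80, 0, 4) mm in the tray's frame.
- mat: Fixed cork mat, 250 (x) by 200 (y) mm, 4 mm thick. Origin: centre of its underside, on the bench.
- vert0: Small bone-coloured vertebra, a waisted drum 24 mm across and 18 mm high with two side processes (40 mm over both) and a 20 mm long spine, about 18 g. Origin: centre of its lower end face; it starts on end in the tray.
- vert1: Small bone-coloured vertebra, a waisted drum 24 mm across and 18 mm high with two side processes (40 mm over both) and a 20 mm long spine, about 18 g. Origin: centre of its lower end face; it starts on end in the tray.
- vert2: Small bone-coloured vertebra, a waisted drum 24 mm across and 18 mm high with two side processes (40 mm over both) and a 20 mm long spine, about 18 g. Origin: centre of its lower end face; it starts on end in the tray.
- vert3: Small bone-coloured vertebra, a waisted drum 24 mm across and 18 mm high with two side processes (40 mm over both) and a 20 mm long spine, about 18 g. Origin: centre of its lower end face; it starts on end in the tray.
- tub_a: Grey open plastic tub on the robot's left (+y), fixed to the bench: 220 (x) by 180 (y) mm outside, 75 mm high, walls and floor 4 mm. Origin: centre of its underside. It holds either the large vertebra or the shell.
- tub_b: The same tub on the robot's right (-y).
- big_vertebra: Large vertebra of the same shape as the small ones, 1.9 times their size: 34 mm high, 46 mm across the drum, 76 mm over the processes, 120 g. Origin: centre of its lower end face. It lies in one of the tubs, which is the one to fill.
- big_shell: Bone-coloured conical snail shell with stepped whorls, 54 mm across, 48 mm high, apex up, 120 g. Origin: centre of its base. It lies in the other tub.
- jar: Bystander: amber jar with a red lid, 60 mm across, 85 mm high, beyond the mat. Origin: centre of its underside.
- small_jar: Bystander: small clear jar, 42 mm across, 60 mm high, on the robot's side. Origin: centre of its underside.
- flask: Bystander: stoppered conical flask, 80 mm across, 114 mm high, beyond the mat. Origin: centre of its underside.
- petri_dish: Bystander: clear closed dish, 90 mm across, 16 mm high, beyond the mat. Origin: centre of its underside.
- pencil: Bystander: green pencil, 140 mm long (x), 9 mm thick, lying on the robot's side. Origin: centre of its underside.
There are look-alikes about, which are no part of the job. What is shaped like the big_vertebra but purple is not meant.

How it is judged (in metres and radians):
On the way, in this order (a step that is already met when the one before it is completed fails the run):
1. The tray is lifted clear of the mat, level, with all four small vertebrae in it (height (world z) of tray above 0.035 m and angle between tray's own z axis and vertical below 0.2 rad and x of vert0 in the frame of tray between -0.082 and 0.082 m and y of vert0 in the frame of tray between -0.06 and 0.06 m and z of vert0 in the frame of tray between -0.005 and 0.06 m and x of vert1 in the frame of tray between -0.082 and 0.082 m and y of vert1 in the frame of tray between -0.06 and 0.06 m and z of vert1 in the frame of tray between -0.005 and 0.06 m and x of vert2 in the frame of tray between -0.082 and 0.082 m and y of vert2 in the frame of tray between -0.06 and 0.06 m and z of vert2 in the frame of tray between -0.005 and 0.06 m and x of vert3 in the frame of tray between -0.082 and 0.082 m and y of vert3 in the frame of tray between -0.06 and 0.06 m and z of vert3 in the frame of tray between -0.005 and 0.06 m), for 0.2 s.
2. The tray is tipped by more than 20 degrees with its open edge low over the tub that holds the large vertebra (angle between tray's own z axis and vertical above 0.35 rad and (((x of big_vertebra in the frame of tub_a between -0.11 and 0.11 m and y of big_vertebra in the frame of tub_a between -0.09 and 0.09 m and z of big_vertebra in the frame of tub_a between -0.01 and 0.1 m) and (x of big_shell in the frame of tub_b between -0.11 and 0.11 m and y of big_shell in the frame of tub_b between -0.09 and 0.09 m and z of big_shell in the frame of tub_b between -0.01 and 0.1 m) and (x of tray_lip in the frame of tub_a between -0.12 and 0.12 m and y of tray_lip in the frame of tub_a between -0.1 and 0.1 m and z of tray_lip in the frame of tub_a between 0 and 0.2 m)) or ((x of big_vertebra in the frame of tub_b between -0.11 and 0.11 m and y of big_vertebra in the frame of tub_b between -0.09 and 0.09 m and z of big_vertebra in the frame of tub_b between -0.01 and 0.1 m) and (x of big_shell in the frame of tub_a between -0.11 and 0.11 m and y of big_shell in the frame of tub_a between -0.09 and 0.09 m and z of big_shell in the frame of tub_a between -0.01 and 0.1 m) and (x of tray_lip in the frame of tub_b between -0.12 and 0.12 m and y of tray_lip in the frame of tub_b between -0.1 and 0.1 m and z of tray_lip in the frame of tub_b between 0 and 0.2 m)))), for 0.1 s.
At the end, for the whole second after the job is handed in: All four small vertebrae lie at rest below the rim in the tub that holds the large vertebra; it and the shell are still in their own tubs; the tray stands flat (within 0.06 rad) and at rest on the cork mat, its centre within 60 mm of the mat's centre ((((x of big_vertebra in the frame of tub_a between -0.11 and 0.11 m and y of big_vertebra in the frame of tub_a between -0.09 and 0.09 m and z of big_vertebra in the frame of tub_a between -0.01 and 0.1 m) and (x of big_shell in the frame of tub_b between -0.11 and 0.11 m and y of big_shell in the frame of tub_b between -0.09 and 0.09 m and z of big_shell in the frame of tub_b between -0.01 and 0.1 m) and (x of vert0 in the frame of tub_a between -0.108 and 0.108 m and y of vert0 in the frame of tub_a between -0.088 and 0.088 m and z of vert0 in the frame of tub_a between -0.005 and 0.075 m) and (x of vert1 in the frame of tub_a between -0.108 and 0.108 m and y of vert1 in the frame of tub_a between -0.088 and 0.088 m and z of vert1 in the frame of tub_a between -0.005 and 0.075 m) and (x of vert2 in the frame of tub_a between -0.108 and 0.108 m and y of vert2 in the frame of tub_a between -0.088 and 0.088 m and z of vert2 in the frame of tub_a between -0.005 and 0.075 m) and (x of vert3 in the frame of tub_a between -0.108 and 0.108 m and y of vert3 in the frame of tub_a between -0.088 and 0.088 m and z of vert3 in the frame of tub_a between -0.005 and 0.075 m)) or ((x of big_vertebra in the frame of tub_b between -0.11 and 0.11 m and y of big_vertebra in the frame of tub_b between -0.09 and 0.09 m and z of big_vertebra in the frame of tub_b between -0.01 and 0.1 m) and (x of big_shell in the frame of tub_a between -0.11 and 0.11 m and y of big_shell in the frame of tub_a between -0.09 and 0.09 m and z of big_shell in the frame of tub_a between -0.01 and 0.1 m) and (x of vert0 in the frame of tub_b between -0.108 and 0.108 m and y of vert0 in the frame of tub_b between -0.088 and 0.088 m and z of vert0 in the frame of tub_b between -0.005 and 0.075 m) and (x of vert1 in the frame of tub_b between -0.108 and 0.108 m and y of vert1 in the frame of tub_b between -0.088 and 0.088 m and z of vert1 in the frame of tub_b between -0.005 and 0.075 m) and (x of vert2 in the frame of tub_b between -0.108 and 0.108 m and y of vert2 in the frame of tub_b between -0.088 and 0.088 m and z of vert2 in the frame of tub_b between -0.005 and 0.075 m) and (x of vert3 in the frame of tub_b between -0.108 and 0.108 m and y of vert3 in the frame of tub_b between -0.088 and 0.088 m and z of vert3 in the frame of tub_b between -0.005 and 0.075 m))) and horizontal distance between tray and mat below 0.06 m and height (world z) of tray below 0.012 m and angle between tray's own z axis and vertical below 0.06 rad and linear speed of tray below 0.02 m/s and linear speed of each of vert0, vert1, vert2, vert3 below 0.03 m/s); the robot touches nothing.
It fails at once if A small vertebra is dropped or thrown (faster than 2.3 m/s, a fall of some 27 cm) (linear speed of any of vert0, vert1, vert2, vert3 above 2.3 m/s).
It fails at once if A large specimen is taken out of its tub (moved more than 150 mm) (distance of any of big_vertebra, big_shell from where it was at the start of the episode above 0.15 m).
It fails at once if A jar, flask, dish or pencil standing by is moved more than 30 mm (distance of any of jar, small_jar, flask, petri_dish, pencil from where it was at the start of the episode above 0.03 m).
It also fails if it takes over 48 s, if anything falls off the work surface, if the arm or the gripper's body presses on something with over 40 N, if the wrist force passes 120 N, or if a joint passes its speed limit or range.

## Working session

There is one attempt and no reset: what is moved stays moved. The work goes in short steps, Python scripts to look and compute and a shell command to move; the robot and the scene stay as the last step left them, time stands still between calls to the robot, and variables do not carry over. Pictures are saved under pics/ and viewed, at most 10 in all, crops included, and the job is handed in when it is done.

```bash
mkdir -p pics; python3 - <<'E'
from workcell import bot
import cv2
o=bot.get_obs();print(o)
for n in("scene","top"):
    im=bot.camera(n);cv2.imwrite(f"pics/{n}0.png",im[:,:,::-1]);print(n,bot.camera_model(n))
E
```

```text
{'time': 0.0, 'q': array([ 7.51704055e+01,  5.01304196e+00,  1.00348695e+01,  9.50983897e+01,
       -1.47787401e-04,  9.00011877e+01]), 'qd': array([ 0.09194213,  0.0072999 ,  0.03202513, -0.0377583 , -0.00689857,
       -0.04494821]), 'joint_efforts': array([-4.68901038e-03, -5.20394468e+01,  4.64800429e+01,  1.61675632e-02,
       -8.53669280e-05, -1.21850204e-05]), 'ee_pos': array([0.14072175, 0.53149603, 0.24956813]), 'tcp_rot': array([-1.79923438e+02,  1.49374336e-04,  1.65169218e+02]), 'wrist_force': array([-0.2527923 , -0.00439462, -0.02359949]), 'torque': array([0.01805979, 0.04522877, 0.02360756]), 'grasp_force': 0.0, 'opening': 0.08536329523321709}
scene {'vertical_fov': 56.39523247719384, 'cx': 278.43352314387926, 'cy': 212.92915731470268, 'k1': -0.08308241306173847, 'R': array([[ 0.11302207,  0.99355399,  0.00874567],
       [ 0.78917989, -0.08441863, -0.60833264],
       [-0.60367302,  0.07565692, -0.79363399]]), 't': array([-0.15988549, -0.37691119,  1.65931291])}
top {'vertical_fov': 50.027781376108685, 'cx': 272.40790515890694, 'cy': 211.71844155106876, 'k1': -0.08073072628684766, 'R': array([[ 2.87117069e-02, -9.99587649e-01, -4.12730841e-04],
       [-9.94930972e-01, -2.85381363e-02, -9.64258090e-02],
       [ 9.63742691e-02,  3.17918826e-03, -9.95340089e-01]]), 't': array([0.06849016, 0.57711648, 1.14821603])}
```

View pics/top0.png

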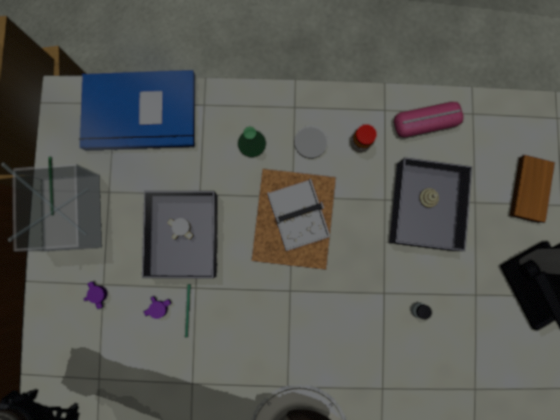

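View pics/scene0.png

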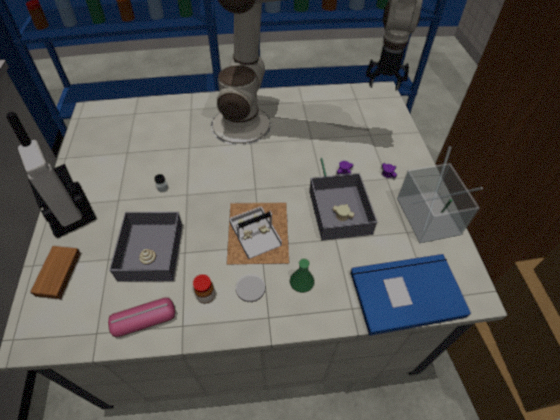

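The top view shows the tray on the mat at (298,215). The big bone vertebra is at (179,229) in the left tub, tub_a, and the shell is at (430,198) in tub_b. Things that could be mistaken for the big vertebra: the purple ones on the bench at (95,294) and (157,308), the shell at (430,198) and the small vertebrae at about (300,233). I choose (179,229): bone-coloured and inside a tub. I'll check it in a close crop.

```bash
cat >h.py <<'E'
import numpy as np,cv2
from workcell import bot
def K(m):
    f=210/np.tan(np.radians(m["vertical_fov"])/2); return f
def ray(m,px):
    s=(np.array(px,float)-[m["cx"],m["cy"]])/K(m); r=np.linalg.norm(s); u=r
    for _ in range(20): u=r/(1+m["k1"]*u*u)
    if r>0: s=s*u/r
    R=np.array(m["R"]); return -R.T@np.array(m["t"]), R.T@np.array([s[0],s[1],1])
def onz(m,px,z):
    c,d=ray(m,px); return (c+d*(z-c[2])/d[2])[:3]
def tri(m1,p1,m2,p2):
    c1,d1=ray(m1,p1);c2,d2=ray(m2,p2)
    A=np.c_[d1,-d2];s=np.linalg.lstsq(A,c2-c1,rcond=None)[0]
    return (c1+d1*s[0]+c2+d2*s[1])/2, np.linalg.norm(A@s-(c2-c1))
def big(mask):
    c,_=cv2.findContours(mask.astype(np.uint8),0,1); return max(c,key=cv2.contourArea)
E
python3 - <<'E'
from h import *
im=cv2.imread("pics/top0.png");m=bot.camera_model("top")
a=cv2.resize(im[160:290,235:365],(400,400),interpolation=cv2.INTER_CUBIC)
b=cv2.resize(im[170:300,120:250],(400,400),interpolation=cv2.INTER_CUBIC)
cv2.imwrite("pics/crop.png",np.hstack([a,b]))
hsv=cv2.cvtColor(im,cv2.COLOR_BGR2HSV).astype(int)
H,S,V=hsv[...,0],hsv[...,1],hsv[...,2]
mat=(H<20)&(S>90)&(V>60); mat[:, :240]=0;mat[:,350:]=0;mat[:165]=0;mat[280:]=0
r=cv2.minAreaRect(big(mat));print("mat",r)
for p in cv2.boxPoints(r):print(onz(m,p,.004))
print("matc",onz(m,r[0],.004))
bar=(V<50);bar[:195]=0;bar[235:]=0;bar[:,270:]&=True;bar[:,:270]=0;bar[:,328:]=0
r=cv2.minAreaRect(big(bar));print("bar",r,onz(m,r[0],.09))
for p in cv2.boxPoints(r):print(onz(m,p,.09))
# tub rim outer
for nm,(x0,x1) in dict(a=(135,225),b=(380,478)).items():
    d=(V<75)&(S<90);d[:,:x0]=0;d[:,x1:]=0;d[:150]=0;d[290:]=0
    d=cv2.morphologyEx(d.astype(np.uint8),cv2.MORPH_OPEN,np.ones((3,3)))
    r=cv2.minAreaRect(big(d));print("tub",nm,r,onz(m,r[0],.075))
    for p in cv2.boxPoints(r):print(onz(m,p,.075))
print("bigv",onz(m,(179,229),.03))
E
```

```text
mat ((293.7527160644531, 218.7628173828125), (74.31263732910156, 92.72111511230469), 6.654425621032715)
[0.44620327 0.13665994 0.004     ]
[0.69360948 0.11589862 0.004     ]
[ 0.67595274 -0.08342497  0.004     ]
[ 0.42903615 -0.05883221  0.004     ]
matc [0.56001846 0.02773677 0.004     ]
bar ((299.7098388671875, 212.04246520996094), (5.365137100219727, 43.675113677978516), 73.1416015625) [0.57003336 0.0172511  0.09      ]
[0.55914495 0.07062869 0.09      ]
[ 0.5936473  -0.03219103  0.09      ]
[ 0.58094975 -0.03628769  0.09      ]
[0.54652987 0.06643679 0.09      ]
tub a ((180.0, 234.5), (85.0, 74.0), 90.0) [0.50640159 0.31462393 0.075     ]
[0.61117555 0.41445274 0.075     ]
[0.61629706 0.22600988 0.075     ]
[0.40377986 0.21759072 0.075     ]
[0.39755159 0.40286046 0.075     ]
tub b ((429.75982666015625, 204.74212646484375), (77.80469512939453, 87.88983154296875), 6.115502834320068) [ 0.59957564 -0.31368074  0.075     ]
[ 0.49660981 -0.20284927  0.075     ]
[ 0.72014858 -0.22634889  0.075     ]
[ 0.70568185 -0.42902991  0.075     ]
[ 0.48057957 -0.40111328  0.075     ]
bigv [0.52245283 0.32727083 0.03      ]
```

View pics/crop.png

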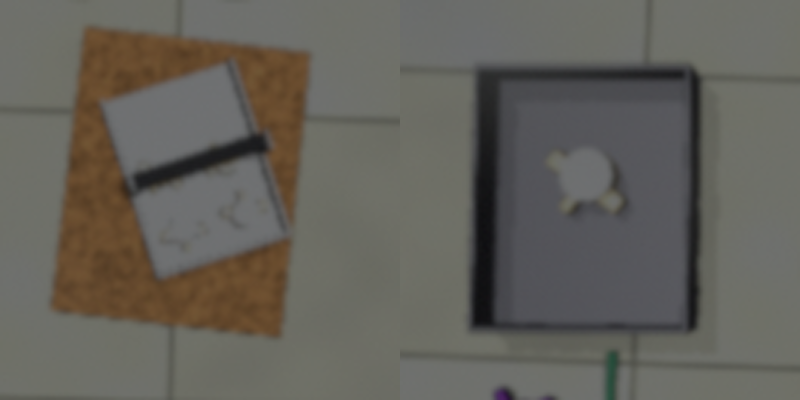

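The crop confirms the bone-coloured big vertebra in tub_a (crop centre (587,175)). The tray's open edge faces away from the robot (top edge in the crop), with all four pieces in the rear half. The bar centre is about (0.570, 0.017) and the tray's yaw is about 18.5°.

```bash
python3 -m crank '[[[0.8,-0.95,0,0,0,-0.3],[0.8,-0.95,0,0,0,-0.3],[0.8,-0.95,0,0,0,-0.3],[0.8,-0.95,0,0,0,-0.3],[0.8,-0.95,0,0,0,-0.3],[0.8,-0.95,0,0,0,-0.3],[0.8,-0.95,0,0,0,-0.3],[0.8,-0.95,0,0,0,-0.3],[0.8,-0.95,0,0,0,-0.3],[0.8,-0.95,0,0,0,-0.3],[0.8,-0.95,0,0,0,-0.3],[0.8,-0.95,0,0,0,-0.3],[0.8,-0.95,0,0,0,-0.3],[0.8,-0.95,0,0,0,-0.3],[0.8,-0.95,0,0,0,-0.3],[0.8,-0.95,0,0,0,-0.3],[0.8,-0.95,0,0,0,-0.3],[0.8,-0.95,0,0,0,-0.3],[0.8,-0.95,0,0,0,-0.3],[0.8,-0.95,0,0,0,-0.3]]]' 1 60; python3 -c "
from h import *
print(bot.get_obs()['q'])"
```

```text
time: 1.77
ee_pos: [0.4613, 0.1505, 0.25]
tcp_rot: [-180.0, -0.0, 123.8]
wrist_force: [-0.6, 0.6, -0.0]
opening: 0.0852
grasp_force: 0.0
[ 1.80717673e+01 -3.85392582e+00  1.14256765e+00  9.50245749e+01
  2.38676621e-03  7.42606813e+01]
```

```bash
python3 -m crank '[[[0.78,-0.95,0,0,0,-0.32],[0.78,-0.95,0,0,0,-0.32],[0.78,-0.95,0,0,0,-0.32],[0.78,-0.95,0,0,0,-0.32],[0.78,-0.95,0,0,0,-0.32],[0.78,-0.95,0,0,0,-0.32],[0.76,-0.95,0,0,0,-0.31],[0,0,0,0,0,0]]]'; python3 - <<'E'
from h import *
m=bot.camera_model("wrist");im=bot.camera("wrist")[:,:,::-1];cv2.imwrite("pics/w1.png",im)
np.savez("w1.npz",**{k:np.array(v) for k,v in m.items()})
print(bot.get_obs()['ee_pos'],m)
E
```

```text
time: 2.43
ee_pos: [0.5712, 0.0158, 0.2489]
tcp_rot: [-179.9, 0.0, 108.3]
wrist_force: [1.3, 0.5, -1.1]
opening: 0.0853
grasp_force: 0.0
[0.57024072 0.01715694 0.24908777] {'vertical_fov': 71.95247248223092, 'cx': 277.28232588186853, 'cy': 207.2834231327523, 'k1': -0.001827455978002112, 'R': array([[ 0.94951022,  0.3137308 , -0.00182221],
       [ 0.3034813 , -0.91698618,  0.25891204],
       [ 0.07955774, -0.24639263, -0.96589919]]), 't': array([-0.54703499, -0.1919311 ,  0.33510357])}
```

View pics/w1.png

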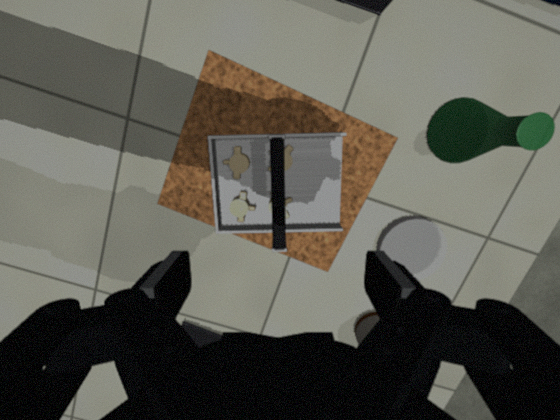

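The wrist view shows the open edge on the right (x≈342), the bar running from (277,138) to (279,248), and four pieces at about (237,163), (242,207), (285,157) and (280,207).

```bash
python3 - <<'E'
from h import *
m=np.load("w1.npz");m={k:m[k] for k in m};im=cv2.imread("pics/w1.png");g=im.max(2)
d=g<35;d[:136]=0;d[250:]=0;d[:,262:295]&=True;d[:,:262]=0;d[:,295:]=0
r=cv2.minAreaRect(big(d));print(r)
b=[onz(m,p,.09)[:2] for p in cv2.boxPoints(r)];print(np.round(b,4),onz(m,r[0],.09))
l=[(b[i]-b[i-1]) for i in range(4)];v=max(l,key=np.linalg.norm);print(np.degrees(np.arctan2(v[1],v[0])))
# mat corners
for p in [(209,50),(397,138),(328,271),(157,203)]:print(onz(m,p,.004))
for p in [(342,134),(342,230)]:print("open",onz(m,p,.008))
E
```

```text
((277.5234680175781, 192.93692016601562), (110.06559753417969, 13.34582805633545), 88.56790161132812)
[[ 0.5459  0.0684]
 [ 0.5578  0.0727]
 [ 0.5963 -0.0329]
 [ 0.5832 -0.0377]] [0.5698419  0.02030011 0.09      ]
109.35638998592145
[0.44784703 0.13758565 0.004     ]
[0.69422308 0.11514508 0.004     ]
[ 0.67777891 -0.08119347  0.004     ]
[ 0.4294061  -0.05992237  0.004     ]
open [0.62696407 0.09801602 0.008     ]
open [ 0.67265417 -0.01741713  0.008     ]
```

```bash
python3 -m crank '[[[0,0,-0.7,0,0,0.12],[0,0,-0.8,0,0,0],[0,0,-0.8,0,0,0],[0,0,-0.8,0,0,0],[0,0,-0.8,0,0,0],[0,0,-0.8,0,0,0],[0,0,-0.8,0,0,0],[0,0,-0.8,0,0,0],[0,0,-0.8,0,0,0],[0,0,-0.6,0,0,0],[0,0,-0.4,0,0,0],[0,0,-0.2,0,0,0],[0,0,0,0,0,0]]]' 0.6 60
```

```text
time: 3.57
ee_pos: [0.5692, 0.0189, 0.0837]
tcp_rot: [-179.9, -0.0, 109.4]
wrist_force: [-0.8, 0.1, 0.0]
opening: 0.0516
grasp_force: 0.0
```

```bash
python3 -m crank '[[[0,0,0,0,0,0],[0,0,0,0,0,0],[0,0,0,0,0,0],[0,0,0,0,0,0],[0,0,0,0,0,0],[0,0,0,0,0,0],[0,0,0,0,0,0],[0,0,0,0,0,0]]]' 0 70
```

```text
time: 4.23
ee_pos: [0.5701, 0.0187, 0.0854]
tcp_rot: [179.9, 0.0, 109.4]
wrist_force: [-0.3, 0.2, 5.6]
opening: 0.0127
grasp_force: 69.4
```

```bash
python3 -m crank '[[[0,0,0.1,0,0,0],[0,0,0.2,0,0,0],[0,0,0.3,0,0,0],[0,0,0.4,0,0,0],[0,0,0.5,0,0,0],[0,0,0.5,0,0,0],[0,0,0.5,0,0,0],[0,0,0.5,0,0,0],[0,0,0.5,0,0,0],[0,0,0.5,0,0,0],[0,0,0.5,0,0,0],[0,0,0.4,0,0,0],[0,0,0.3,0,0,0],[0,0,0.2,0,0,0],[0,0,0,0,0,0],[0,0,0,0,0,0],[0,0,0,0,0,0]]]'; python3 - <<'E'
from h import *
cv2.imwrite("pics/w2.png",bot.camera("wrist")[:,:,::-1])
o=bot.get_obs();print(o['wrist_force'],o['torque'],o['q'])
E
```

```text
time: 5.65
ee_pos: [0.5694, 0.0187, 0.1917]
tcp_rot: [-179.9, -0.0, 109.4]
wrist_force: [-1.2, 0.0, -3.9]
opening: 0.0124
grasp_force: 68.3
[ 0.08518508 -0.14378681 -3.3948089 ] [ 0.03355073 -0.02358981  0.01453877] [ 1.87891576e+00  6.91616859e+00  5.67786486e+00  8.88203371e+01
 -2.53335731e-04  7.24681430e+01]
```

View pics/w2.png

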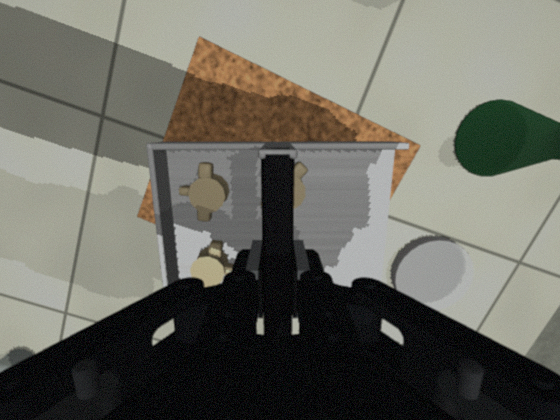

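The tray is held level in the gripper; pieces show at (205,192), (295,190) and (210,268), the fourth hidden by the fingers. Carry it to tub_a, turning it to yaw 90°.

```bash
python3 -m crank '[[[-0.05,0.13,0,0,0,0.15],[-0.09,0.26,0,0,0,0.3],[-0.14,0.39,0,0,0,0.45],[-0.185,0.52,0,0,0,0.6],[-0.185,0.52,0,0,0,0.6],[-0.185,0.52,0,0,0,0.6],[-0.185,0.52,0,0,0,0.6],[-0.185,0.52,0,0,0,0.6],[-0.185,0.52,0,0,0,0.6],[-0.185,0.52,0,0,0,0.6],[-0.185,0.52,0,0,0,0.6],[-0.185,0.52,0,0,0,0.6],[-0.185,0.52,0,0,0,0.6],[-0.185,0.52,0,0,0,0.6],[-0.185,0.52,0,0,0,0.6],[-0.185,0.52,0,0,0,0.6],[-0.185,0.52,0,0,0,0.6],[-0.14,0.39,0,0,0,0.5],[-0.09,0.26,0,0,0,0.3],[-0.05,0.13,0,0,0,0.15]]]'; python3 - <<'E'
from h import *
cv2.imwrite("pics/s3.png",cv2.resize(bot.camera("scene")[130:300,180:420,::-1],(720,510)))
o=bot.get_obs();print(o['q'],o['ee_pos'],o['tcp_rot'])
E
```

```text
time: 7.37
ee_pos: [0.5061, 0.1962, 0.192]
tcp_rot: [180.0, -0.0, -179.9]
wrist_force: [0.3, -0.8, -4.1]
opening: 0.0124
grasp_force: 68.3
[2.11909941e+01 3.19541823e+00 1.73890666e+00 8.85645037e+01
 1.77099368e-02 2.11105541e+01] [0.50608192 0.19629291 0.19204826] [ 1.79991048e+02 -2.59834829e-02 -1.79919561e+02]
```

View pics/s3.png

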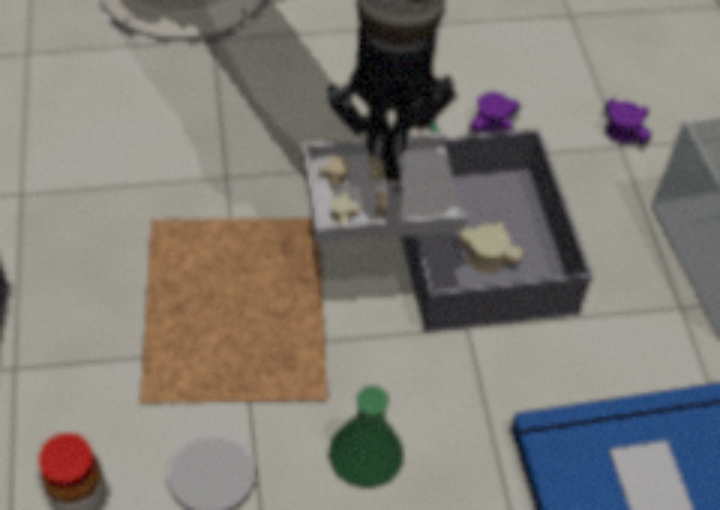

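All four pieces are still in the tray. Its lip is over tub_a, at crop position about (460,215).

```bash
python3 -m crank '[[[0,0.145,0.02,-0.3,0,0],[0,0.145,0.02,-0.3,0,0],[0,0.145,0.02,-0.3,0,0],[0,0.145,0.02,-0.3,0,0],[0,0.145,0.02,-0.3,0,0],[0,0.145,0.02,-0.3,0,0],[0,0.145,0.02,-0.3,0,0],[0,0.145,0.02,-0.3,0,0],[0,0.145,0.02,-0.3,0,0],[0,0.145,0.02,-0.3,0,0],[0,0.185,0.05,-0.3,0,0],[0,0.185,0.05,-0.3,0,0],[0,0.185,0.05,-0.3,0,0],[0,0.185,0.05,-0.3,0,0],[0,0.185,0.05,-0.3,0,0],[0,0.185,0.05,-0.3,0,0],[0,0.185,0.05,-0.3,0,0],[0,0.185,0.05,-0.3,0,0],[0,0.185,0.05,-0.3,0,0],[0,0.185,0.05,-0.3,0,0]]]'; python3 -m crank '[[[0,0,0,0,0,0],[0,0,0,0,0,0],[0,0,0,0,0,0],[0,0,0,0,0,0],[0,0,0,0,0,0],[0,0,0,0,0,0]]]'; python3 - <<'E'
from h import *
a=cv2.resize(bot.camera("scene")[140:260,260:400,::-1],(400,343))
b=cv2.resize(bot.camera("top")[160:290,130:280,::-1],(396,343))
cv2.imwrite("pics/s4.png",np.hstack([a,b]))
o=bot.get_obs();print(o['q'],o['ee_pos'],o['tcp_rot'],o['wrist_force'])
E
```

```text
time: 9.08
ee_pos: [0.5068, 0.2617, 0.2062]
tcp_rot: [-138.7, 0.1, 179.9]
wrist_force: [-0.1, -0.3, -2.6]
opening: 0.0126
grasp_force: 68.6
time: 9.58
ee_pos: [0.5066, 0.2611, 0.2068]
tcp_rot: [-138.8, 0.1, 179.9]
wrist_force: [-0.1, -0.2, -2.4]
opening: 0.0122
grasp_force: 68.6
[ 40.7550188   31.6553871   29.26001868 117.36194468 -29.94897278
  49.02898829] [0.50658881 0.26127733 0.20662201] [-1.38782603e+02  1.03302826e-01  1.79894330e+02] [-0.10764053  0.74185468 -2.65244975]
```

View pics/s4.png

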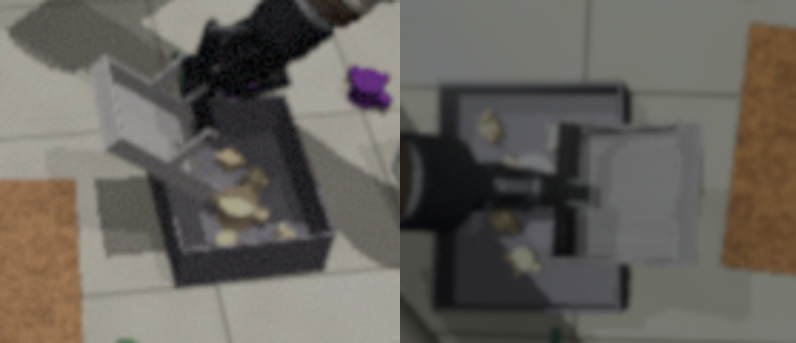

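Four small pieces lie in tub_a around the large vertebra: left view (230,157), (255,178), (225,238) and (285,232). The tray is empty. Level it and carry it back.

```bash
python3 -m crank '[[[0,-0.2,0.1,0.3,0,0],[0,-0.27,0.05,0.5,0,0],[0,-0.27,0,0.5,0,0],[0,-0.27,0,0.5,0,0],[0,-0.27,0,0.5,0,0],[0,-0.27,0,0.5,0,0],[0,-0.27,0,0.5,0,0],[0,-0.27,0,0.5,0,0],[0,-0.27,0,0.5,0,0],[0,-0.27,0,0.5,0,0],[0,-0.27,0,0.5,0,0],[0,-0.27,0,0.5,0,0],[0,-0.27,0,0.5,0,0],[0,0,0,0.2,0,0]]]'; python3 -m crank '[[[0.08,-0.25,0,0,0,-0.3],[0.17,-0.5,0,0,0,-0.6],[0.17,-0.5,0,0,0,-0.6],[0.17,-0.5,0,0,0,-0.6],[0.17,-0.5,0,0,0,-0.6],[0.17,-0.5,0,0,0,-0.6],[0.17,-0.5,0,0,0,-0.6],[0.17,-0.5,0,0,0,-0.6],[0.17,-0.5,0,0,0,-0.6],[0.17,-0.5,0,0,0,-0.6],[0.17,-0.5,0,0,0,-0.6],[0.17,-0.5,0,0,0,-0.6],[0.17,-0.5,0,0,0,-0.6],[0.17,-0.5,0,0,0,-0.6],[0.17,-0.5,0,0,0,-0.6],[0.17,-0.5,0,0,0,-0.6],[0.08,-0.25,0,0,0,-0.3],[0,0,0,0,0,0]]]'
```

```text
time: 10.85
ee_pos: [0.5063, 0.1911, 0.2099]
tcp_rot: [176.4, 0.0, 179.8]
wrist_force: [-0.9, -0.9, -1.8]
opening: 0.0126
grasp_force: 68.6
time: 12.35
ee_pos: [0.5608, 0.032, 0.2091]
tcp_rot: [176.6, 0.0, 113.7]
wrist_force: [0.7, 0.6, -2.3]
opening: 0.0126
grasp_force: 68.6
```

```bash
python3 -m crank '[[[0.05,-0.2,0,-0.2,0.46,0],[0,0,-0.4,0,0,0],[0,0,-0.6,0,0,0],[0,0,-0.6,0,0,0],[0,0,-0.6,0,0,0],[0,0,-0.6,0,0,0],[0,0,-0.6,0,0,0],[0,0,-0.6,0,0,0],[0,0,-0.6,0,0,0],[0,0,-0.5,0,0,0],[0,0,-0.4,0,0,0],[0,0,-0.2,0,0,0],[0,0,-0.1,0,0,0],[0,0,-0.1,0,0,0],[0,0,0,0,0,0],[0,0,0,0,0,0]]]'
```

```text
time: 13.68
ee_pos: [0.562, 0.0287, 0.0917]
tcp_rot: [180.0, -0.0, 113.9]
wrist_force: [0.3, 0.2, -2.1]
opening: 0.0131
grasp_force: 68.7
```

```bash
python3 -m crank '[[[0,0,-0.1,0,0,0],[0,0,-0.1,0,0,0],[0,0,-0.07,0,0,0],[0,0,-0.05,0,0,0],[0,0,0,0,0,0],[0,0,0,0,0,0]]]'
```

```text
time: 14.18
ee_pos: [0.5618, 0.0287, 0.0854]
tcp_rot: [180.0, -0.0, 113.9]
wrist_force: [-2.8, -0.4, 3.4]
opening: 0.0128
grasp_force: 69.5
```

Contact with the mat. Now release and retreat upwards.

```bash
python3 -m crank '[[[0,0,0,0,0,0],[0,0,0,0,0,0],[0,0,0,0,0,0],[0,0,0,0,0,0],[0,0,0,0,0,0],[0,0,0,0,0,0],[0,0,0,0,0,0],[0,0,0,0,0,0]]]' 0.7; python3 -m crank '[[[0,0,0.2,0,0,0],[0,0,0.4,0,0,0],[0,0,0.6,0,0,0],[0,0,0.8,0,0,0],[0,0,0.8,0,0,0],[0,0,0.8,0,0,0],[0,0,0.8,0,0,0],[0,0,0.8,0,0,0],[-0.5,-0.5,0.8,0,0,0],[-0.8,-0.8,0.8,0,0,0],[-0.8,-0.8,0.5,0,0,0],[-0.8,-0.8,0,0,0,0],[-0.8,-0.8,0,0,0,0],[-0.8,-0.8,0,0,0,0],[-0.8,-0.8,0,0,0,0],[-0.8,-0.8,0,0,0,0],[-0.4,-0.4,0,0,0,0],[0,0,0,0,0,0],[0,0,0,0,0,0]]]'; python3 - <<'E'
from h import *
m=bot.camera_model("top");im=bot.camera("top")[:,:,::-1]
a=cv2.resize(bot.camera("scene")[140:300,210:400,::-1],(400,337))
b=cv2.resize(im[160:300,130:350],(396,252))
cv2.imwrite("pics/f.png",np.hstack([a,cv2.copyMakeBorder(b,0,85,0,0,0)]))
V=im.max(2);d=(V<50);d[:190]=0;d[240:]=0;d[:,:262]=0;d[:,332:]=0
r=cv2.minAreaRect(big(d));print(r,onz(m,r[0],.09))
E
```

```text
time: 14.85
ee_pos: [0.5618, 0.0287, 0.0848]
tcp_rot: [-180.0, -0.0, 113.9]
wrist_force: [0.6, -0.1, 0.2]
opening: 0.0601
grasp_force: 0.0
time: 16.43
ee_pos: [0.432, -0.1014, 0.2318]
tcp_rot: [179.9, 0.0, 113.8]
wrist_force: [0.0, -0.7, 0.6]
opening: 0.0598
grasp_force: 0.0
((295.60308837890625, 215.26803588867188), (4.810319900512695, 42.86210250854492), 68.96248626708984) [0.56172968 0.0272256  0.09      ]
```

View pics/f.png

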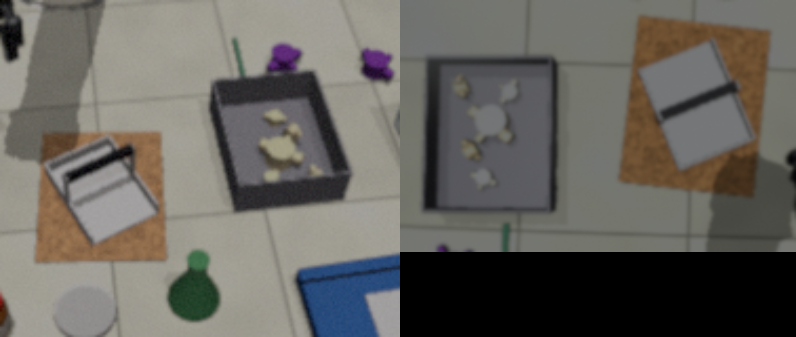

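The four small vertebrae are in tub_a, at (461,87), (509,91), (470,150) and (483,178) in the right crop. The empty tray is flat on the mat, its bar centre at (0.562, 0.027), within a millimetre of the mat's centre.

```bash
python3 -c "
from workcell import bot
print(bot.job_done())"
```

```text
the job is handed in; nothing more can be done
None
```

The job is handed in, verdict not shown: the last pictures show all four small vertebrae in tub_a with the large vertebra, the empty tray flat in the middle of the mat, and the arm clear.

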